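Release a log from the model-railway timber dispenser

TASK

Of the two plywood log dispensers, press the lever pad of the wider one down with a fingertip, all the way, so that its lid lifts fully and its log rolls out into the tray; then let the lever come up slowly under the finger so that the lid closes without slamming. Work it by the lever only: touch neither lid nor log, and leave the narrower dispenser and everything else on the bench as they are.

Things in the scene. Friction and masses are not known exactly. Their poses are not given: they have to be found in the camera images.
- wide_dispenser: the wider of two plywood log dispensers fixed on the bench side by side, in either order; 110 mm wide inside (126 outside), open-topped. Origin on the bench under the lid's hinge, mid-width; x to its back, y to its left, z up. Cheeks 150 mm high from x = -60 to +80 mm; in front a catch tray out to x = -140 mm, walls 66 to 75 mm high.
- wide_tray (a point): middle of the wider dispenser's catch tray, 95 mm in front of its origin, on the tray's floor (50 mm above the bench). The floor slopes down to the front, so a released log comes to rest against the front wall.
- wide_lever (a joint): angle of the wider dispenser's steel lever along the outside of its right (-y) cheek: 0 at rest (pad up, lid shut), 0.34 pressed to its stop (lid fully raised). Pivot at x = 20, z = 60 mm of the dispenser. Gears turn the lid 3 rad per rad of lever. A spring returns it (pad: about 1.5 N at first, 5 N fully down); let go, it snaps up and the lid slams.
- wide_pad (a point): centre of the top of the lever's flat steel pad, 38 x 38 x 8 mm, pressed straight down. At rest at x = -170, y = -100, z = 103 mm in the dispenser's frame; fully pressed about 65 mm lower (z = 37 mm), x and y nearly the same (arc of 194 mm radius). Letting it rise at up to 0.1 m/s under the finger is gentle; the lid slams above about 0.16 m/s.
- wide_lid: plywood lid, 104 mm wide, 90 mm long, 6 mm thick, closing the front of the wider hopper. Origin on its hinge, at x = 0, z = 135 mm of the dispenser. Shut, it slopes down and forward, 34 degrees off vertical, its lower edge just above the floor; fully raised it stands out level to the front, over the tray.
- wide_log: loose wooden log, 30 mm diameter, 90 mm long, lying across the wider dispenser behind the shut lid at the start. Origin at its centre, y along its axis. There its centre is about 15 mm forward of the dispenser's origin, 78 mm up; rolled out, it lies against the tray's front wall, centre about 115 mm forward, 62 mm up.
- narrow_dispenser: the narrower of two plywood log dispensers fixed on the bench side by side, in either order; 60 mm wide inside (76 outside), open-topped. Origin on the bench under the lid's hinge, mid-width; x to its back, y to its left, z up. Cheeks 150 mm high from x = -60 to +80 mm; in front a catch tray out to x = -140 mm, walls 66 to 75 mm high.
- narrow_tray (a point): middle of the narrower dispenser's catch tray, 95 mm in front of its origin, on the tray's floor (50 mm above the bench). The floor slopes down to the front, so a released log comes to rest against the front wall.
- narrow_lever (a joint): angle of the narrower dispenser's steel lever along the outside of its right (-y) cheek: 0 at rest (pad up, lid shut), 0.34 pressed to its stop (lid fully raised). Pivot at x = 20, z = 60 mm of the dispenser. Gears turn the lid 3 rad per rad of lever. A spring returns it (pad: about 1.5 N at first, 5 N fully down); let go, it snaps up and the lid slams.
- narrow_pad (a point): centre of the top of the lever's flat steel pad, 38 x 38 x 8 mm, pressed straight down. At rest at x = -170, y = -75, z = 103 mm in the dispenser's frame; fully pressed about 65 mm lower (z = 37 mm), x and y nearly the same (arc of 194 mm radius). Letting it rise at up to 0.1 m/s under the finger is gentle; the lid slams above about 0.16 m/s.
- narrow_lid: plywood lid, 54 mm wide, 90 mm long, 6 mm thick, closing the front of the narrower hopper. Origin on its hinge, at x = 0, z = 135 mm of the dispenser. Shut, it slopes down and forward, 34 degrees off vertical, its lower edge just above the floor; fully raised it stands out level to the front, over the tray.
- narrow_log: loose wooden log, 30 mm diameter, 42 mm long, lying across the narrower dispenser behind the shut lid at the start. Origin at its centre, y along its axis. There its centre is about 15 mm forward of the dispenser's origin, 78 mm up; rolled out, it lies against the tray's front wall, centre about 115 mm forward, 62 mm up.
- loco: bystander: model diesel locomotive, 170 x 36 x 60 mm, origin under its centre, x along its length
- van: bystander: model goods van, 100 x 34 x 64 mm, origin under its centre, x along its length
- mug: bystander: white mug, 76 mm across, 85 mm high, origin under its centre
- glue: bystander: white glue bottle, 40 mm across, 115 mm high, origin under its centre
- driver: bystander: screwdriver lying on the bench, 160 mm long
- tin: bystander: small paint tin, 54 mm across, 60 mm high, origin under its centre
- house: bystander: model brick shed with a grey roof, 70 x 90 x 75 mm, at the back, origin under its centre

How it is judged:
By the outcome, as a careful person would: the job done as asked, in the order asked, and still so for the second after the job is handed in, with the robot touching nothing.
It also fails if it takes over 37 s, if anything falls off the work surface, if the arm or the gripper's body presses on something with over 40 N, if the wrist force passes 120 N, or if a joint passes its speed limit or range.

ROBOT

A 6-joint arm with a two-finger parallel gripper is mounted at the origin on the work surface. World frame = base frame: x ahead of the robot, y to its left, z up, the work surface at z = 0. Lengths are in m, angles in degrees, forces in N, time in s.
With the tool pointing down it reaches from about 0.225 to 0.725 m from the base axis. Payload 3.1 kg.
Tool frame: the origin (TCP) lies where the fingers leave the gripper's body, on its centre line; the fingertips stand 73 mm ahead of it and the grasp point (between the pads) lies 54 mm ahead of it (ctrl.tip_reach is the distance from the TCP to the fingertips, in m); z points along the fingers, y is the line along which they close (so a half turn about z gives the same grasp; the last joint's range is limited). The gripper opens to 85 mm and grips with 20 to 120 N. Pads are 22 mm wide; open, the fingers measure 114 mm over their backs; the gripper's body (76 mm by 85 mm) begins 54 mm behind the grasp point. The pads swing forward as they close: fully open they stand 13 mm farther back than shut.
Start: joints at [-78.14, 2.75, 5.684, 92.934, 0, 82.678], TCP at [0.172, -0.496, 0.304] pointing down, gripper open.
Joint ranges: [-166.93, 166.93], [-56.73, 111.36], [-69.38, 81.34], [-121.58, 131.49], [-85.45, 84.26], [-180, 180]. Speed limits (degrees/s): [159.86, 159.86, 180, 180, 180, 180].

INTERFACE

Orientations are given as [roll, pitch, yaw] about the fixed x, y, z axes, in that order (R = Rz(yaw) Ry(pitch) Rx(roll)).
In Python, from workcell import ctrl, state, imaging, job gives the robot as it stands. The module is installed in compiled form; this text tells all that it offers. Calls block until the motion is done:
- ctrl.goto(position, orientation): joint-space move of the TCP to a pose.
- ctrl.move_straight(position, orientation=None, max_speed=0.15, threshold=None): straight line of the TCP; orientation=None keeps the orientation; max_speed is the mean speed in m/s. With threshold (N) it stops when the force on the tool has changed by that much, and returns True; else False.
- ctrl.move_joints(angles): joint-space move.
- ctrl.command_gripper(opening): finger opening in m; the grip force is fixed at half the most; returns when the fingers have stopped.
- ctrl.dwell(seconds).
- ctrl.solve_ik(position, orientation): joint angles nearest the present ones, or None.
- state(): the state.
- imaging.camera(name): name is "scene" or "top" or "wrist"; returns (picture, depth): 420x560x3 uint8, blue, green, red; 420x560 float32, m along the optical axis (not along the pixel's ray), 0 where there is no reading.
- imaging.camera_params(name): a dict with "fx", "fy", "cx", "cy" (pixels), "world_to_cam" (4x4, takes a point from world to camera coordinates). Camera axes: x right, y down, z forward; pixel columns grow to the right and rows downward; lengths in m; the calibration is good to about 2 mm. A picture is of the moment at which its call begins: read the wrist's pose just before it. camera_params takes no time and is no camera call; for the wrist camera it gives the pose at the moment of the call.
A pose or a line that the arm cannot do raises ctrl.Unreachable and nothing moves.
- job.sign_off(): hands the job in; it is judged then, once.
The state is a dict: "clock": time; "joint_positions": joint angles; "qvel": joint speeds; "tau": joint torques, N m; "tcp_pos": TCP position; "orientation": TCP orientation; "ft_force": force on the tool from outside, world axes, zero at the start; "torque": the same for the moment, N m; "width": finger opening in m; "gripper_force": force on a finger pad.
Only numpy, scipy, OpenCV 4.12 (cv2) and the standard library are available. Lean on these libraries where they do the work, as an engineer would, in place of code of your own. Each camera call takes 0.05 s, during which the arm holds its last target. There are 200 camera calls.

## Working session

There is one attempt and no reset: what is moved stays moved. The work goes in short steps, each a Python script; the robot and the scene stay as the last script left them, time stands still between calls to the robot, and variables do not carry over. Pictures are saved under pics/ and viewed, at most 10 in all, crops included, and the job is handed in when it is done.

```bash
mkdir -p pics
cat > h.py <<'E'
import numpy as np, cv2
from workcell import ctrl, state, imaging, job
def cloud(name):
    im,d=imaging.camera(name); p=imaging.camera_params(name)
    v,u=np.mgrid[:420,:560]
    c=np.stack([(u-p["cx"])/p["fx"]*d,(v-p["cy"])/p["fy"]*d,d,np.ones_like(d)],-1)
    w=(c@np.linalg.inv(p["world_to_cam"]).T)[...,:3]
    w[d==0]=np.nan
    return im,w
E
python3 - <<'E'
from h import *
for n in("top","scene"):
    im,w=cloud(n); cv2.imwrite(f"pics/{n}0.png",im); np.save(n+".npy",w)
    print(n,{k:np.round(v,3).tolist() for k,v in imaging.camera_params(n).items()})
print(state())
E
```

```text
top {'fx': 392.426, 'fy': 392.426, 'cx': 282.768, 'cy': 212.046, 'world_to_cam': [[-0.009, -1.0, -0.007, -0.052], [-0.997, 0.009, -0.081, 0.591], [0.081, 0.006, -0.997, 1.18], [0.0, 0.0, 0.0, 1.0]]}
scene {'fx': 396.309, 'fy': 396.309, 'cx': 278.242, 'cy': 213.501, 'world_to_cam': [[0.399, 0.917, 0.0, -0.183], [0.607, -0.264, -0.75, -0.292], [-0.687, 0.299, -0.662, 1.624], [0.0, 0.0, 0.0, 1.0]]}
{'clock': 0.1, 'joint_positions': array([-7.81387200e+01,  2.79072752e+00,  5.60051187e+00,  9.29327123e+01,
       -1.73703506e-03,  8.26781533e+01]), 'qvel': array([ 0.07433959, -0.00763691,  0.20208878,  0.04822365,  0.06370332,
       -0.06396762]), 'tau': array([ 3.12047821e-03, -3.39852583e+01,  3.20934927e+01,  1.57953036e-02,
        3.09718826e-05,  2.95799779e-06]), 'tcp_pos': array([ 0.17241366, -0.49546675,  0.30281449]), 'orientation': array([-1.79877853e+02, -1.39434028e-02,  1.91831138e+01]), 'ft_force': array([ 0.2800389 , -0.44351286,  0.38768766]), 'torque': array([ 0.00154959, -0.04922349,  0.00081245]), 'gripper_force': 0.0, 'width': 0.08509919909351969}
```

View pics/top0.png

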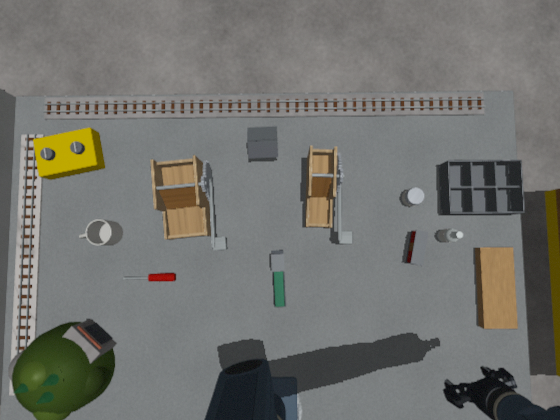

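View pics/scene0.png

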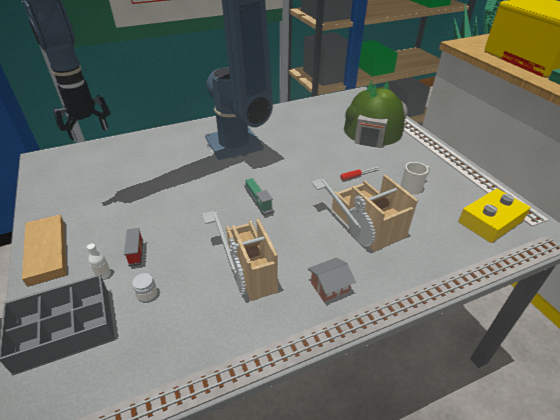

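The top view shows the wide dispenser on the left: hopper around (180,197), its pad at (219,243). The narrow one is at (322,190) with its pad at (345,238). The loco (279,290) and screwdriver (150,277) are clear of the wide pad.

Run:
```python
from h import *
w=np.load("top.npy"); im=cv2.imread("pics/top0.png")
r=w[232:254,206:232].reshape(-1,3); m=(r[:,2]>.09)&(r[:,2]<.115); q=r[m]
print("pad top cloud",m.sum(),np.median(q,0),q.min(0),q.max(0))
print(cv2.minAreaRect((q[:,:2]*1000).astype(np.float32)))
p=imaging.camera_params("top")
# same pad in grey, from scene
s=np.load("scene.npy"); r=s[175:195,308:332].reshape(-1,3); q=r[(r[:,2]>.085)&(r[:,2]<.115)]
print("scene",len(q),np.median(q,0),q.min(0),q.max(0)); print(cv2.minAreaRect((q[:,:2]*1000).astype(np.float32)))
# wide cheeks top
r=w[150:245,145:215].reshape(-1,3); q=r[(r[:,2]>.142)&(r[:,2]<.158)]
print("cheeks",len(q),cv2.minAreaRect((q[:,:2]*1000).astype(np.float32)))
r=w[150:245,145:215].reshape(-1,3); q=r[(r[:,2]>.06)&(r[:,2]<.16)]
print(cv2.minAreaRect((q[:,:2]*1000).astype(np.float32)))
print(ctrl.tip_reach)
```

```text
pad top cloud 213 [0.49755706 0.12949869 0.10324234] [0.47748874 0.10636123 0.09083187] [0.52908649 0.14797789 0.11253365]
((503.6231994628906, 126.96543884277344), (52.638980865478516, 40.00340270996094), 2.39601993560791)
scene 160 [0.50899831 0.12879865 0.09954698] [0.48324964 0.10391241 0.08602152] [0.55126913 0.14975294 0.10691037]
((516.8704223632812, 126.5771484375), (71.55162811279297, 41.6425666809082), 8.851705551147461)
cheeks 423 ((666.9664306640625, 232.42596435546875), (138.75399780273438, 145.18942260742188), 5.050568580627441)
((612.2218627929688, 224.11532592773438), (250.02833557128906, 152.08438110351562), 5.326233863830566)
0.0726
```

Run:
```python
from h import *
R=[180,0,5]; x,y=.4985,.128; T=ctrl.tip_reach
ctrl.command_gripper(0.0)
ctrl.goto([x,y,T+.19],R)
s=state(); print(s["clock"],s["tcp_pos"],s["width"],s["orientation"])
im,w=cloud("wrist"); im2,_=cloud("scene")
cv2.imwrite("pics/a.png",np.hstack([cv2.resize(im,(400,300)),cv2.resize(im2,(400,300))]))
```

```text
4.6417 [0.49857748 0.12774854 0.26258522] 0.00017101887317157033 [1.79995888e+02 5.89327047e-04 4.96585205e+00]
```

View pics/a.png

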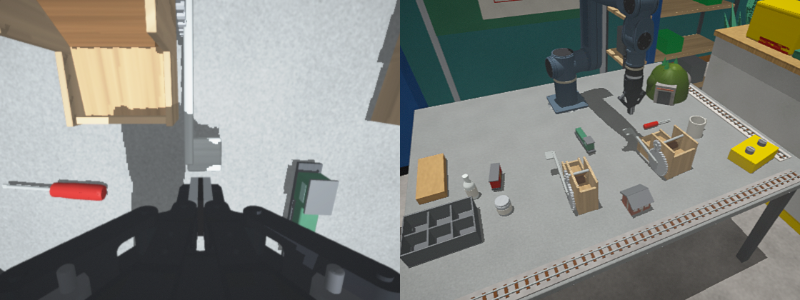

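The wrist view shows the pad at about (205,153), in line with the closed fingertips at (200,185). Next I check its position from this view, then press.

Run:
```python
from h import *
R=[180,0,5]; T=ctrl.tip_reach
im,w=cloud("wrist")
q=w[185:250,258:318].reshape(-1,3); q=q[(q[:,2]>.096)&(q[:,2]<.108)]
(cx,cy),sz,a=cv2.minAreaRect((q[:,:2]*1000).astype(np.float32)); lo=np.percentile(q,1,axis=0); hi=np.percentile(q,99,axis=0)
print(len(q),cx,cy,sz,a,lo,hi)
x,y=(lo[0]+.019+.4985)/2, ((lo[1]+hi[1])/2+.128)/2
print("target",x,y)
if abs(x-.4985)<.008 and abs(y-.128)<.006:
    ctrl.move_straight([x,y,T+.115],R,max_speed=.1)
    f0=state()["ft_force"]
    hit=ctrl.move_straight([x,y,T+.028],R,max_speed=.035,threshold=14)
    s=state(); print(hit,s["clock"],s["tcp_pos"]-[0,0,T],s["ft_force"]-f0)
    ctrl.dwell(1)
    s=state(); print(s["clock"],s["tcp_pos"]-[0,0,T],s["ft_force"]-f0)
    im,_=cloud("scene"); im2,_=cloud("top")
    cv2.imwrite("pics/b.png",np.hstack([cv2.resize(im[130:280,270:470],(400,300)),cv2.resize(im2[130:280,110:310],(400,300))]))
```

```text
2518 501.8083190917969 124.20247650146484 (43.57954788208008, 40.80129623413086) 4.601002216339111 [0.48067253 0.10424511 0.09732618] [0.52084945 0.14500881 0.10726293]
target 0.49908626650579824 0.1263134806392154
True 7.75 [0.50002306 0.12641323 0.03649109] [-4.3362582  -1.48338253 11.4589852 ]
8.75 [0.49996689 0.12642516 0.03684685] [-3.33365607 -1.17850401  9.92169679]
```

View pics/b.png

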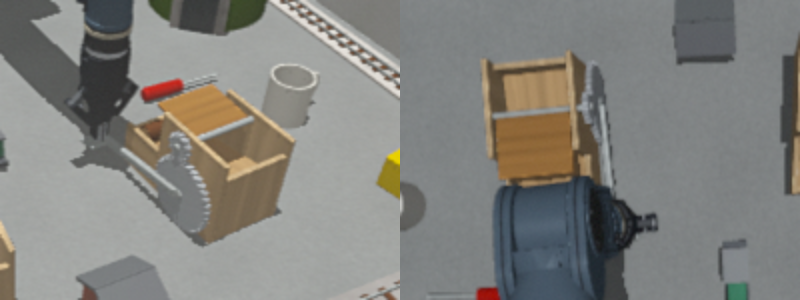

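The lid stands level at (200,105) in the scene crop, and brown log is visible in the tray at (150,128). The tip is at z = 36.8 mm with 10 N, so the lever is at its stop. Next I let it rise slowly.

Run:
```python
from h import *
T=ctrl.tip_reach; x,y=state()["tcp_pos"][:2]
ctrl.dwell(.5)
ctrl.move_straight([x,y,T+.125],max_speed=.03)
s=state(); print(s["clock"],s["ft_force"])
ctrl.move_straight([x,y,T+.20],max_speed=.1)
ctrl.goto([.40,-.10,T+.27],[180,0,0])
ctrl.dwell(.5); print(state()["clock"])
im,_=cloud("scene"); im2,w=cloud("top")
cv2.imwrite("pics/c.png",np.hstack([cv2.resize(im[130:280,270:470],(400,300)),cv2.resize(im2[130:280,110:310],(400,300))]))
r=w[232:254,206:232].reshape(-1,3); print("pad z",np.nanmedian(r[(r[:,2]>.03)&(r[:,2]<.115)],0))
```

```text
12.5 [0.63046494 0.09875972 0.83854669]
18.7
pad z [0.5002419  0.13021983 0.10287849]
```

View pics/c.png

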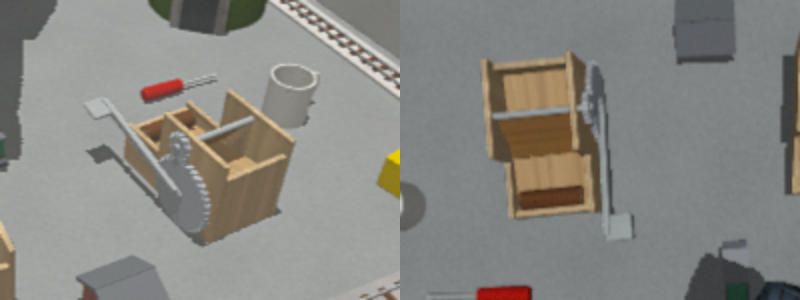

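The lid is shut, the log lies against the tray's front wall at (550,197) in the top crop, and the pad is back up at z = 103 mm.

```bash
python3 -c "
from h import *
print(job.sign_off())"
```

```text
the job is handed in; nothing more can be done
None
```

The wide dispenser's lever was pressed to its stop, its log rolled out into the tray, the lid was let down slowly and is shut, and the job was handed in at about 19 s, inside the 37 s limit.

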